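# Stack the slide boxes and press the bay's label holder behind the lip

### The job

Move the two blue slide boxes piled on the bench one by one onto the blue box that stands in the right-hand bay of the white bench stand, stacking them squarely. Then take the grey label holder with the blue band out of its block and push it straight down behind the sprung clear lip on the stand's front edge, centred in front of the blue column with its card facing out to the front, until it snaps past the lip and presses down the rubber pad beneath it. Finish while still holding it pressed down on the pad, so that I can pin it, and leave everything else as it stands.

Things in the scene. Friction and masses are not known exactly. Their poses are not given: they have to be found in the camera images.
- stand: White sheet-steel stand with two bays, fixed; 184 (x) x 270 (y) mm; shelf surface 50 mm, cheeks 60 mm, back edge 67 mm above the bench. Origin on the bench, mid width, 100 mm behind its front face; x to its back, y left; the plain front face (x -100 mm) has a top edge rounded 6 mm. Right bay: column centre x +34, y -66 mm. Left bay (y +66): green boxes, labelled already. A 10 mm rib parts them.
- box_base: Closed blue slide box with a white lid panel, 84 (x) x 54 (y) x 32 (z) mm, 0.13 kg; long sides smooth, black catch on the -x end. Origin: centre of its underside; z up. It stands in the right bay (axes within 0.06 rad of the stand's) and stays there as the foot of the column.
- box_a: Closed blue slide box with a white lid panel, 84 (x) x 54 (y) x 32 (z) mm, 0.13 kg; long sides smooth, black catch on the -x end. Origin: centre of its underside; z up. It lies on box_b, a little askew.
- box_b: Closed blue slide box with a white lid panel, 84 (x) x 54 (y) x 32 (z) mm, 0.13 kg; long sides smooth, black catch on the -x end. Origin: centre of its underside; z up. It stands on the bench, under box_a.
- holder: Grey label holder, 0.04 kg. Origin: middle under its foot; z up, card with blue band faces -x, y along its width. Tongue: 3 mm thick (x -1.5 to 1.5), 50 wide, z 0 to 25. Barb on its -x side: ramp from x -0.5 at the foot to x -4.5 at z 7. Head: z 25 to 55, 56 wide (y), 16 thick (x -9 to 7) mm. It starts with the head resting on the block, its foot 25 mm deep in the slot: lift straight up.
- grip (a point): Point in the holder's head, 47 mm above its origin: grip here across the two ends, 56 mm apart along own y. Fingertips reaching up to 19 mm below this point clear the shelf when the holder is home. Gripped across its 16 mm thickness instead, a wide hand may meet the column.
- card (a point): Middle of the card on the holder's front face: x -9, z +40 mm from the holder's origin.
- spares: White block with two slots for label holders, fixed, 94 (x) x 88 (y) x 30 mm. Origin: centre of its underside. The holder stands in the slot nearer its -x side (20 mm from the middle) with its axes parallel to the block's; the other slot is empty.
- slot (a point): Place of the holder's origin in the right bay's rail, axes parallel to the stand's (x back, y left, z up), when its back all but touches the stand's front face and its foot just meets the unpressed pad; 19 mm below the shelf surface. The holder enters freely from straight above between this point and 1.5 mm to -x of it.
- mouth (a point): Middle of the right bay's lip at its bead, 11 mm above slot (fixed to the stand). Here the gap between front face and clear lip is 5 mm, below it about 7 mm; above, the lip flares out to 13 mm from the face at shelf height. Lip 92 mm long. The barb forces it open from 8 to 3 mm above slot, with 4 to 12 N; then it snaps back over the barb.
- lip (a joint): Opening of the sprung clear lip of the right bay, rad: 0 at rest; hinged along its lower edge, pushed open to the front by 0.05 to 0.12 while the barb passes, then back near 0.
- pad (a joint): Travel of the sprung black rubber pad at the bottom of the right bay's rail, m: 0 at rest, 0.004 fully down. It takes 1 N to start and 2 N more for each mm; pressed home means more than 0.0012.
- green_low: Green slide box, as the blue ones, in the left bay; a bystander. Origin: centre of its underside.
- green_top: Green slide box on green_low; a bystander. Top at 114 mm above the bench.
- bottle_clear_1: Clear reagent bottle with blue cap, 64 mm wide, 131 mm high; a bystander. Origin: centre of its underside.
- bottle_amber_1: Reagent bottle with black cap, 56 mm wide, 114 mm high; a bystander. Origin: centre of its underside.
- timer: Bench timer lying flat, 58 x 66 x 20 mm; a bystander.
- vial_0: Vial with white cap, 24 mm wide, 56 mm high; a bystander.
- vial_1: Vial with black cap, 24 mm wide, 56 mm high; a bystander.
- beaker_b: Glass beaker with a waste tube hanging in it, fixed in the middle of the bench between the pile and the stand, 113 mm wide, 119 mm high. Origin: centre of its underside. What is carried from right to left has to pass over it: keep its underside 130 mm or more above the bench.

How it is judged (in metres and radians):
On the way, in this order (a step that is already met when the one before it is completed fails the run):
1. one loose blue box stands squarely on the blue box in the bay, let go (x of box_base in the frame of stand between 0.021 and 0.047 m and y of box_base in the frame of stand between -0.079 and -0.053 m and z of box_base in the frame of stand between 0.047 and 0.053 m and ((x of box_a in the frame of box_base between -0.007 and 0.007 m and y of box_a in the frame of box_base between -0.007 and 0.007 m and z of box_a in the frame of box_base between 0.029 and 0.035 m and angle between the x axis of box_a and the x axis of box_base, either way round below 0.12 rad and angle between box_a's own z axis and vertical below 0.06 rad and contact force between the fingers and box_a below 0.05 N and linear speed of box_a below 0.02 m/s) or (x of box_b in the frame of box_base between -0.007 and 0.007 m and y of box_b in the frame of box_base between -0.007 and 0.007 m and z of box_b in the frame of box_base between 0.029 and 0.035 m and angle between the x axis of box_b and the x axis of box_base, either way round below 0.12 rad and angle between box_b's own z axis and vertical below 0.06 rad and contact force between the fingers and box_b below 0.05 N and linear speed of box_b below 0.02 m/s))), for 0.2 s.
2. both loose blue boxes form the column, squarely stacked, let go (x of box_base in the frame of stand between 0.021 and 0.047 m and y of box_base in the frame of stand between -0.079 and -0.053 m and z of box_base in the frame of stand between 0.047 and 0.053 m and ((x of box_a in the frame of box_base between -0.007 and 0.007 m and y of box_a in the frame of box_base between -0.007 and 0.007 m and z of box_a in the frame of box_base between 0.029 and 0.035 m and angle between the x axis of box_a and the x axis of box_base, either way round below 0.12 rad and angle between each of box_a, box_b's own z axis and vertical below 0.06 rad and x of box_b in the frame of box_a between -0.007 and 0.007 m and y of box_b in the frame of box_a between -0.007 and 0.007 m and z of box_b in the frame of box_a between 0.029 and 0.035 m and angle between the x axis of box_b and the x axis of box_a, either way round below 0.12 rad) or (x of box_b in the frame of box_base between -0.007 and 0.007 m and y of box_b in the frame of box_base between -0.007 and 0.007 m and z of box_b in the frame of box_base between 0.029 and 0.035 m and angle between the x axis of box_b and the x axis of box_base, either way round below 0.12 rad and angle between each of box_b, box_a's own z axis and vertical below 0.06 rad and x of box_a in the frame of box_b between -0.007 and 0.007 m and y of box_a in the frame of box_b between -0.007 and 0.007 m and z of box_a in the frame of box_b between 0.029 and 0.035 m and angle between the x axis of box_a and the x axis of box_b, either way round below 0.12 rad)) and contact force between the fingers and box_a below 0.05 N and linear speed of each of box_a, box_b below 0.02 m/s and contact force between the fingers and box_b below 0.05 N), for 0.2 s.
3. the label holder is past the lip and pressed down on the pad (x of holder in the frame of slot between -0.004 and 0.004 m and y of holder in the frame of slot between -0.012 and 0.012 m and z of holder in the frame of slot below -0.001 m and angle between holder's own z axis and vertical below 0.12 rad and angle between the y axis of holder and the y axis of stand, either way round below 0.1 rad and x of card in the frame of slot below -0.002 m and value of joint lip below 0.06 rad and value of joint pad above 0.0012 m and contact force between the fingers and holder above 1 N), for 0.3 s.
At the end, for the whole second after the job is handed in: Blue column of three: each box within 7 mm and 0.12 rad of the one below, untouched; base within 13 mm of its place. Holder behind the closed lip (< 0.06 rad), card out, within 12 mm of the bay's middle, upright and parallel to 0.1 rad, pad down over 1.2 mm, fingers still pressing (all of step 2 and all of step 3); the arm keeps its last pose, push and grip.
It fails at once if a bystander is moved by more than 20 mm (distance of any of green_low, green_top, bottle_clear_1, bottle_amber_1, timer, vial_0, vial_1 from where it was at the start of the episode above 0.02 m).
It fails at once if the bottom box of the column is pushed by more than 12 mm (distance of box_base from where it was at the start of the episode above 0.012 m).
It also fails if it takes over 72 s, if anything falls off the work surface, if the arm or the gripper's body presses on something with over 40 N, if the wrist force passes 120 N, or if a joint passes its speed limit or range.

### The arm

A 6-joint arm with a two-finger parallel gripper is mounted at the origin on a cart in front of the work surface, level with it; the furniture and walls round the work are solid. World frame = base frame: x ahead of the robot, y to its left, z up, the work surface at z = 0. Lengths are in m, angles in degrees, forces in N, time in s.
With the tool pointing down it reaches from about 0.4 to 0.825 m from the base axis. Payload 7 kg.
Tool frame: the origin (TCP) lies on the centre line of the jaws, within the pads' length; the fingertips stand 11 mm ahead of it and the grasp point (between the pads) lies 8 mm behind it; z points along the fingers, y is the line along which they close (so a half turn about z gives the same grasp; the last joint's range is limited). The gripper opens to 88 mm and grips with 3 to 60 N. Pads are 19 mm wide; open, the fingers measure 130 mm over their backs; the gripper's body (78 mm by 193 mm) begins 47 mm behind the grasp point.
Start: joints at [88.413, 20.546, 0.682, 0, -70.136, -16.507], TCP at [0.21, 0.642, 0.238] pointing down, gripper open.
Joint ranges: [-176.03, 176.03], [-82.01, 121.73], [-58.28, 71.71], [-173.87, 95.51], [-174.79, -0.11], [-173.66, 173.66]. Speed limits (degrees/s): [136.94, 136.94, 172.46, 180, 180, 180].

### API

Orientations are given as [roll, pitch, yaw] about the fixed x, y, z axes, in that order (R = Rz(yaw) Ry(pitch) Rx(roll)).
In Python, from plant import r, capture, camera_model, job gives the robot as it stands.
- The arm moves only by the tool drive_tool, never from a script. Its argument "increments" is a list that holds one entry, the list of rows, each a list of 5 numbers: the gripper's target within -1 to 1 (fully open at 1, half-way at 0, shut at -1), then the shift along the tool's x, y, z scaled (see below), then the turn about the tool's z scaled (see below). In form: [[[gripper, tx, ty, tz, roll], ...]]. A call has 1 to 5 rows; each row is the pose to reach, as a shift and turn from the pose commanded when the call began, along the tool's axes at that moment, turning the shorter way round; what a row does not reach only later rows make up. The controller multiplies each number of a shift by 120 mm and each number of a turn by 360 degrees. A row lasts 1/8 s, in which the tool goes at most 62.5 mm and 10.7 degrees, less where a joint would pass 70% of its speed; a pose out of reach is approached as far as the arm can. A call with a number of a shift or a turn outside -1 to 1 is refused whole. A call with a gripper value outside its range is refused whole. The fingers move at their own pace and stop on an object; "squeeze" is the grip in N (left out, the last holds). Time passes only in rows, so rows that repeat a pose let the fingers close. It gives the time, the measured TCP pose, the force, the opening and the grip force at its end, in the units of the state.
- r.get_state(): the state, without advancing time (a new reading comes with each control period).
- capture(name): name is "scene" or "side" or "wrist"; returns the picture (400x640x3 uint8, red, green, blue); there is no depth.
- camera_model(name): a dict with "camera_matrix" (3x3 intrinsics, pixels), "k1" (the pictures are not rectified: a ray, as slopes to the right and down, at radius r is drawn at 1 + k1 r^2 times it, then the intrinsics apply), "rvec" (rotation vector, rad) and "tvec" (3), from world to camera coordinates, as OpenCV has them. Camera axes: x right, y down, z forward; pixel columns grow to the right and rows downward; lengths in m; the calibration is good to about 2 mm. A picture is of the moment at which its call begins: read the wrist's pose just before it. camera_model takes no time and is no camera call; for the wrist camera it gives the pose at the moment of the call.
- job.close_job(): hands the job in; it is judged then, once.
The state is a dict: "time_s": time; "joints": joint angles; "qd": joint speeds; "joint_torque": joint torques, N m; "tcp_pos": TCP position; "eef_rot": TCP orientation; "contact_force": force on the tool from outside, world axes, zero at the start; "moment": the same for the moment, N m; "gripper_width": finger opening in m; "gripper_force": force on a finger pad.
Only numpy, scipy, OpenCV 4.12 (cv2) and the standard library are available. Lean on these libraries where they do the work, as an engineer would, in place of code of your own. Each camera call takes 0.05 s, during which the arm holds its last target. There are 200 camera calls.

## Working session

There is one attempt and no reset: what is moved stays moved. The work goes in short steps, Python scripts to look and compute and a tool call to move; the robot and the scene stay as the last step left them, time stands still between calls to the robot, and variables do not carry over. Pictures are saved under pics/ and viewed, at most 10 in all, crops included, and the job is handed in when it is done.

Besides the shell and the picture viewer there is one more tool, called after "Call:" as name(argument=value, ...), one argument or row to a line, values as JSON. drive_tool: Moves the arm, as the interface text tells. Its arguments: {"type":"object","properties":{"increments":{"type":"array"},"squeeze":{"type":"number"}},"required":["increments"]}

```bash
mkdir -p pics; ls
python3 - <<'E'
from plant import r,capture,camera_model
import cv2,numpy as np
print(r.get_state())
for n in("scene","side","wrist"):
    m=camera_model(n);print(n,m)
    cv2.imwrite(f"pics/{n}0.png",capture(n)[:,:,::-1])
E
```

```text
pics
{'time_s': 0.0, 'joints': array([ 8.84130807e+01,  2.05889615e+01,  6.33718870e-01, -2.07846015e-02,
       -7.01378148e+01, -1.65066584e+01]), 'qd': array([ 0.01079235,  0.06041586, -0.02326582, -0.04569124, -0.03744694,
       -0.16002715]), 'joint_torque': array([-3.40914403e-04, -5.82726824e+01,  2.93048269e+01,  6.99672773e+00,
        6.92003465e-03, -1.63108357e-04]), 'tcp_pos': array([0.20951072, 0.64114863, 0.23664811]), 'eef_rot': array([ 1.79905226e+02, -7.70894823e-03, -1.81006489e+01]), 'contact_force': array([0.40610894, 0.75749422, 0.27325174]), 'moment': array([ 0.00170152, -0.01245498, -0.0013314 ]), 'gripper_force': 0.0, 'gripper_width': 0.0876358211793929}
scene {'camera_matrix': array([[385.66956635,   0.        , 315.72715999],
       [  0.        , 385.66956635, 194.28939461],
       [  0.        ,   0.        ,   1.        ]]), 'k1': -0.015413839834081683, 'rvec': array([ 1.9544237 , -1.0161942 ,  0.53731835]), 'tvec': array([-0.2358537 ,  0.32977068,  0.93911296])}
side {'camera_matrix': array([[401.69038028,   0.        , 324.73792758],
       [  0.        , 401.69038028, 201.85157688],
       [  0.        ,   0.        ,   1.        ]]), 'k1': -0.00415003353631496, 'rvec': array([ 0.28193909, -2.74524034,  1.29643414]), 'tvec': array([0.52750314, 0.0768275 , 1.25012753])}
wrist {'camera_matrix': array([[295.38301017,   0.        , 321.04652061],
       [  0.        , 295.38301017, 202.5728465 ],
       [  0.        ,   0.        ,   1.        ]]), 'k1': -0.025636827463988765, 'rvec': array([-1.74740244,  2.40825648,  0.3062942 ]), 'tvec': array([ 0.67514673, -0.03110929,  0.39073133])}
```

View pics/scene0.png

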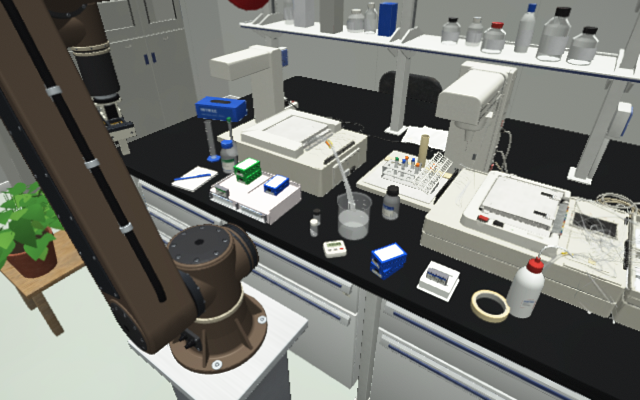

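View pics/side0.png

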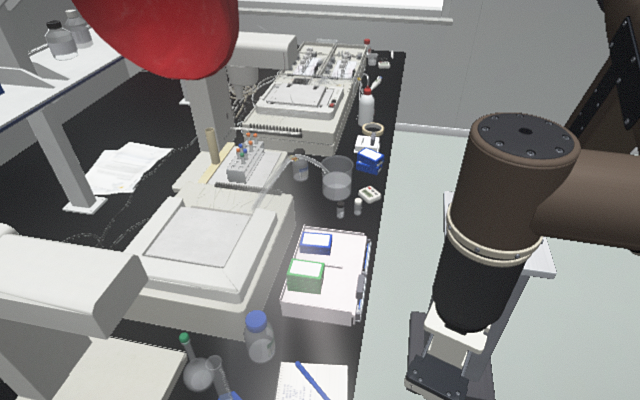

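View pics/wrist0.png

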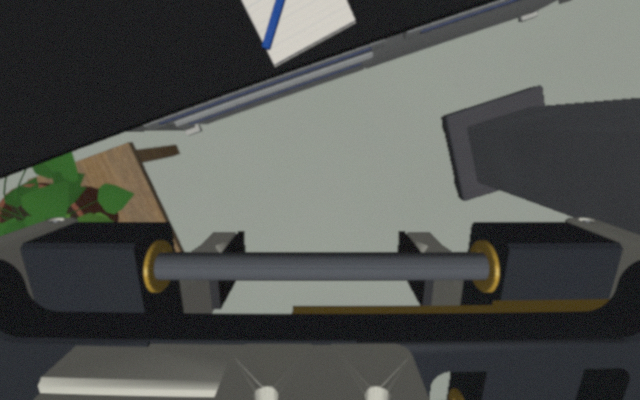

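The scene view shows the stand at (255,195), with the base box at (277,185) in its right bay. The beaker is at (353,215), the pile at (388,260), the spares block at (438,280) and the timer at (335,248). The side view shows the same layout; the wrist camera sees only floor so far.

```bash
cat > h.py <<'E'
from plant import r,capture,camera_model
import cv2,numpy as np
def unproj(m,uv,z):
    R=cv2.Rodrigues(m["rvec"])[0];t=np.ravel(m["tvec"])
    K=m["camera_matrix"];d=np.array([m["k1"],0,0,0,0.])
    p=cv2.undistortPoints(np.array(uv,float).reshape(-1,1,2),K,d).reshape(-1,2)
    D=np.c_[p,np.ones(len(p))]@R;C=-R.T@t
    return C+D*((np.asarray(z)-C[2])/D[:,2])[:,None]
def proj(m,P):
    return cv2.projectPoints(np.array(P,float).reshape(-1,1,3),m["rvec"],m["tvec"],m["camera_matrix"],np.array([m["k1"],0,0,0,0.]))[0].reshape(-1,2)
def campos(m): return -cv2.Rodrigues(m["rvec"])[0].T@np.ravel(m["tvec"])
E
python3 - <<'E'
from h import *
np.set_printoptions(precision=3,suppress=True)
m=camera_model("scene");s=camera_model("side")
for n,uv,z in[("boxA top",(388,253),.064),("spares",(440,277),.04),("base top",(277,184),.082),("beaker",(353,215),.06),("timer",(335,248),.02),("bottleamber",(391,205),.06),("vial",(314,225),.03)]:
    print(n,unproj(m,[uv],[z]))
for n,uv,z in[("boxA top",(371,156),.064),("base top",(316,240),.082)]: print(n,unproj(s,[uv],[z]))
w=camera_model("wrist");print(campos(w),cv2.Rodrigues(w["rvec"])[0]); print(campos(m),campos(s))
i=capture("scene");c=i[150:320,200:480]
cv2.imwrite("pics/sc.png",cv2.resize(c,(800,486),interpolation=cv2.INTER_CUBIC)[:,:,::-1])
E
```

```text
boxA top [[ 0.416 -0.241  0.064]]
spares [[ 0.435 -0.387  0.04 ]]
base top [[0.499 0.229 0.082]]
beaker [[ 0.519 -0.067  0.06 ]]
timer [[ 0.393 -0.082  0.02 ]]
bottleamber [[ 0.638 -0.142  0.06 ]]
vial [[0.438 0.027 0.03 ]]
boxA top [[ 0.416 -0.225  0.064]]
base top [[0.511 0.249 0.082]]
[0.274 0.621 0.385] [[-0.31  -0.951  0.001]
 [-0.92   0.3    0.252]
 [-0.24   0.077 -0.968]]
[-0.352 -0.547  0.79 ] [0.324 1.005 0.856]
```

View pics/sc.png

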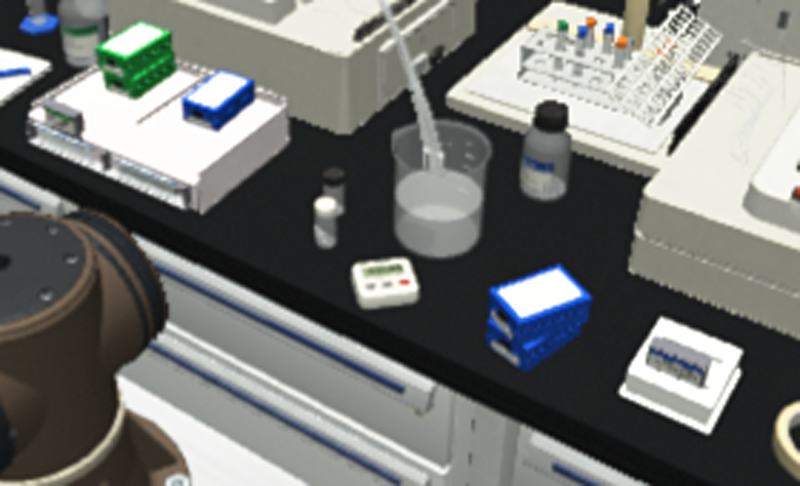

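The crop shows box_a on box_b at about (0.42,-0.235), slightly askew. The holder is in the block at (0.435,-0.387), and the stand's front faces the robot. I'll square the tool's yaw, raise it and go above the stand.

Call:
drive_tool(
  increments=[
    [[1, 0, 0, -0.8, -0.05], [1, 0, 0, -0.8, -0.05], [1, 0, 0, -0.8, -0.05]],
  ],
)

```text
time_s: 0.57
tcp_pos: [0.21, 0.6427, 0.3372]
eef_rot: [-179.7, -0.1, -0.0]
contact_force: [-0.1, 0.3, -0.1]
gripper_width: 0.0878
gripper_force: 0.0
```

Call:
drive_tool(
  increments=[
    [[1, 0.5, 1, 0, 0], [1, 0.5, 1, 0, 0], [1, 0.5, 1, 0, 0]],
  ],
)

```text
time_s: 0.95
tcp_pos: [0.2706, 0.5183, 0.3337]
eef_rot: [180.0, 0.0, -0.3]
contact_force: [-0.8, 0.4, -1.0]
gripper_width: 0.0874
gripper_force: 0.0
```

Call:
drive_tool(
  increments=[
    [[1, 0.5, 1, 0, 0], [1, 0.5, 1, 0, 0], [1, 0.5, 1, 0, 0]],
  ],
)

```text
time_s: 1.32
tcp_pos: [0.33, 0.3988, 0.3335]
eef_rot: [180.0, 0.0, -0.3]
contact_force: [0.1, 0.7, 1.0]
gripper_width: 0.0878
gripper_force: 0.0
```

Call:
drive_tool(
  increments=[
    [[1, 0.5, 1, 0, 0], [1, 0.5, 1, 0, 0], [1, 0.5, 1, 0, 0], [1, 0.5, 1, 0, 0], [1, 0.5, 1, 0, 0]],
  ],
)

```text
time_s: 1.95
tcp_pos: [0.3888, 0.2825, 0.3331]
eef_rot: [180.0, 0.0, -0.1]
contact_force: [-0.3, 0.4, 0.3]
gripper_width: 0.0878
gripper_force: 0.0
```

Run:
```python
from h import *
np.set_printoptions(precision=4,suppress=True)
s=r.get_state();print(s["time_s"],s["tcp_pos"],s["eef_rot"],s["joints"])
m=camera_model("wrist");i=capture("wrist")
np.savez("pics/w1.npz",i=i,**m)
cv2.imwrite("pics/w1.png",cv2.resize(i,(800,500),interpolation=cv2.INTER_CUBIC)[:,:,::-1])
```

```text
1.95 [0.3888 0.2825 0.3331] [179.9773   0.0265  -0.0552] [ 59.5156  -1.1255 -13.5914  -0.0116 -77.5671  30.4317]
```

View pics/w1.png

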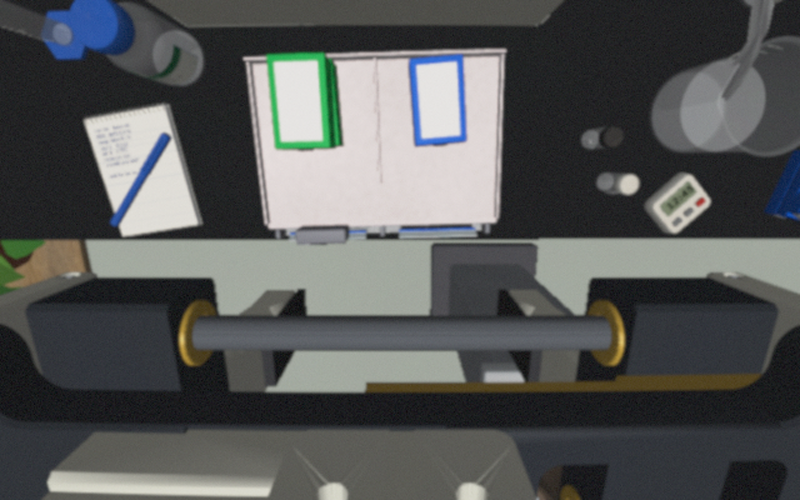

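The wrist view (800 px wide) shows the stand at (245–506, 50–235) and the base box's top corners at (410,59), (463,55), (466,142) and (416,146). The front rail is at row ~232, with a green label holder already in its left half and the right lip at (437,232).

```bash
cat >> h.py <<'E'
def boxes(i,m,ztop,show=True):
    """white lid panels enclosed by blue: centre, yaw at height ztop"""
    hsv=cv2.cvtColor(i,cv2.COLOR_RGB2HSV)
    b=cv2.inRange(hsv,(105,120,40),(130,255,255))
    cs,h=cv2.findContours(b,cv2.RETR_CCOMP,cv2.CHAIN_APPROX_NONE)
    out=[]
    for k,c in enumerate(cs):
        if h[0][k][3]>=0 and cv2.contourArea(c)>300:
            P=unproj(m,c.reshape(-1,2),np.full(len(c),ztop))[:,:2].astype(np.float32)
            (cx,cy),(w,l),a=cv2.minAreaRect(P*1000)
            if w<l:w,l,a=l,w,a+90
            a=(a+90)%180-90
            M=cv2.moments(P*1000)if 0 else None
            out.append((round(cx,1),round(cy,1),round(w,1),round(l,1),round(a,1)))
    return out
E
python3 - <<'E'
from h import *
np.set_printoptions(precision=4,suppress=True)
d=np.load("pics/w1.npz");i=d["i"];m={k:d[k] for k in d};m["k1"]=float(m["k1"])
print(boxes(i,m,.082))
q=lambda L,z:print(unproj(m,np.array(L)/1.25,np.full(len(L),z)))
q([(410,59),(463,55),(466,142),(416,146)],.082)
q([(245,58),(506,50)],.067);q([(265,228),(497,220)],.055);q([(268,226),(497,218)],.05)
q([(775,210)],.06)
E
```

```text
[(512.7, 245.7, 74.8, 45.1, 5.1)]
[[0.5513 0.2745 0.082 ]
 [0.5551 0.2222 0.082 ]
 [0.4722 0.2159 0.082 ]
 [0.4681 0.2678 0.082 ]]
[[0.5567 0.444  0.067 ]
 [0.5637 0.176  0.067 ]]
[[0.3765 0.4434 0.055 ]
 [0.3858 0.1713 0.055 ]]
[[0.378  0.4414 0.05  ]
 [0.3874 0.1702 0.05  ]]
[[ 0.3995 -0.1567  0.06  ]]
```

Call:
drive_tool(
  increments=[
    [[1, 0.4, 1, 0, 0], [1, 0.4, 1, 0, 0], [1, 0.4, 1, 0, 0]],
  ],
)

```text
time_s: 2.38
tcp_pos: [0.4375, 0.1594, 0.3335]
eef_rot: [180.0, 0.0, -0.2]
contact_force: [-0.1, -0.2, 0.3]
gripper_width: 0.0874
gripper_force: 0.0
```

Call:
drive_tool(
  increments=[
    [[1, 0.2, 1, 0, 0], [1, 0.2, 1, 0, 0], [1, 0.2, 1, 0, 0]],
  ],
)

```text
time_s: 2.75
tcp_pos: [0.461, 0.0394, 0.3334]
eef_rot: [180.0, 0.0, -0.3]
contact_force: [-0.0, 0.4, 0.3]
gripper_width: 0.0875
gripper_force: 0.0
```

Call:
drive_tool(
  increments=[
    [[1, -0.3, 1, 0, 0], [1, -0.3, 1, 0, 0], [1, -0.3, 1, 0, 0]],
  ],
)

```text
time_s: 3.12
tcp_pos: [0.4238, -0.08, 0.3338]
eef_rot: [-180.0, -0.0, -0.2]
contact_force: [0.7, 0.6, -0.1]
gripper_width: 0.0877
gripper_force: 0.0
```

Call:
drive_tool(
  increments=[
    [[1, -0.4, 1, 0, 0], [1, -0.4, 1, 0, 0], [1, -0.4, 1, 0, 0]],
  ],
)

```text
time_s: 3.5
tcp_pos: [0.376, -0.1998, 0.3335]
eef_rot: [180.0, 0.0, -0.2]
contact_force: [-0.0, -0.1, -0.3]
gripper_width: 0.0877
gripper_force: 0.0
```

Call:
drive_tool(
  increments=[
    [[1, 0, 0.7, 0, 0], [1, 0, 0.7, 0, 0], [1, 0, 0.7, 0, 0], [1, 0, 0.7, 0, 0]],
  ],
)

```text
time_s: 4.0
tcp_pos: [0.3772, -0.2813, 0.3333]
eef_rot: [-180.0, 0.0, -0.0]
contact_force: [0.3, 0.5, 0.3]
gripper_width: 0.0877
gripper_force: 0.0
```

Run:
```python
from h import *
np.set_printoptions(precision=4,suppress=True)
s=r.get_state();print(s["time_s"],s["tcp_pos"],s["eef_rot"],s["joints"])
m=camera_model("wrist");i=capture("wrist")
np.savez("pics/w2.npz",i=i,**m)
print(boxes(i,m,.064))
cv2.imwrite("pics/w2.png",cv2.resize(i,(800,500),interpolation=cv2.INTER_CUBIC)[:,:,::-1])
```

```text
4.0 [ 0.3772 -0.2813  0.3333] [-179.9794    0.0172   -0.0015] [-12.6694  -2.1869 -14.5878  -0.0167 -77.6204 102.6714]
[(420.0, -240.1, 75.7, 45.7, -29.1)]
```

View pics/w2.png

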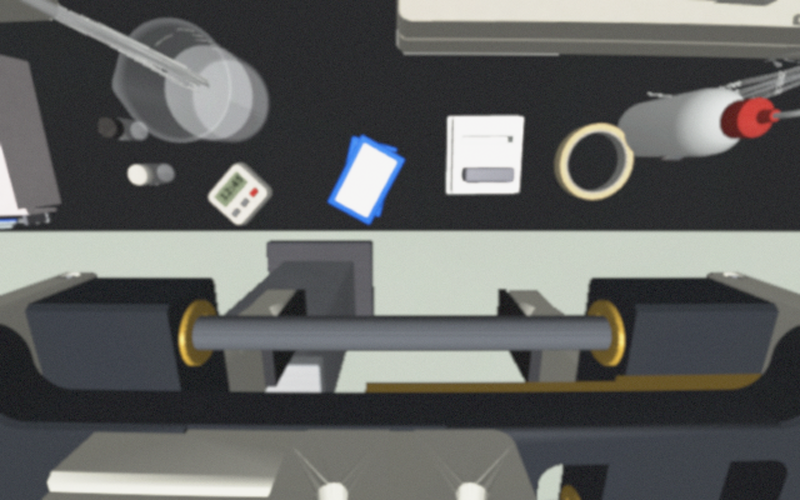

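The wrist view shows box_a at (366,180), yaw -29°, with box_b's corners showing below it. The block is at (485,155), the holder at (488,174), the timer at (240,193), and the vials and beaker are to the left. Now I'll go above the pile with the tool aligned.

Call:
drive_tool(
  increments=[
    [[1, 0.15, -0.34, 1, 0.08], [1, 0.15, -0.34, 1, 0.08], [1, 0.15, -0.34, 1, 0.08], [1, 0.15, -0.34, 1, 0.08], [1, 0.15, -0.34, 1, 0.08]],
  ],
)

```text
time_s: 4.68
tcp_pos: [0.395, -0.2415, 0.2145]
eef_rot: [-180.0, -0.1, -28.7]
contact_force: [0.3, 0.5, 0.8]
gripper_width: 0.0877
gripper_force: 0.0
```

Run:
```python
from h import *
np.set_printoptions(precision=4,suppress=True)
s=r.get_state();print(s["time_s"],s["tcp_pos"],s["eef_rot"])
m=camera_model("wrist");i=capture("wrist")
np.savez("pics/w3.npz",i=i,**m)
print(boxes(i,m,.064))
cv2.imwrite("pics/w3.png",i[:,:,::-1])
```

```text
4.675 [ 0.395  -0.2415  0.2145] [-179.9668   -0.1045  -28.6718]
[(420.0, -240.1, 74.0, 44.7, -28.8)]
```

View pics/w3.png

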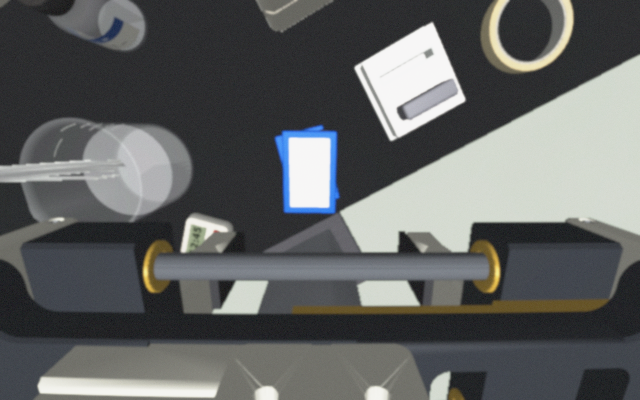

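Call:
drive_tool(
  increments=[
    [[1, 0.177, -0.11, 0.5, 0], [1, 0.177, -0.11, 1, 0], [1, 0.177, -0.11, 1, 0], [1, 0.177, -0.11, 1, 0]],
  ],
)

```text
time_s: 5.22
tcp_pos: [0.4205, -0.2412, 0.0956]
eef_rot: [-180.0, -0.1, -28.8]
contact_force: [-0.2, -0.1, 0.7]
gripper_width: 0.0879
gripper_force: 0.0
```

Call:
drive_tool(
  increments=[
    [[1, 0, 0, 0.2, 0], [1, 0, 0, 0.3, 0], [1, 0, 0, 0.4, 0], [1, 0, 0, 0.4, 0]],
  ],
)

```text
time_s: 5.72
tcp_pos: [0.4191, -0.2406, 0.0456]
eef_rot: [180.0, 0.0, -28.9]
contact_force: [-0.2, 0.2, 0.4]
gripper_width: 0.0874
gripper_force: 0.0
```

Call:
drive_tool(
  increments=[
    [[-1, 0, 0, 0, 0], [-1, 0, 0, 0, 0], [-1, 0, 0, 0, 0], [-1, 0, 0, 0, 0], [-1, 0, 0, 0, 0]],
  ],
  squeeze=20,
)

```text
time_s: 6.35
tcp_pos: [0.4193, -0.2406, 0.0457]
eef_rot: [-180.0, -0.0, -28.9]
contact_force: [0.5, 1.2, 2.7]
gripper_width: 0.0541
gripper_force: 20.0
```

Call:
drive_tool(
  increments=[
    [[-1, 0, 0, 0, 0], [-1, 0, 0, 0, 0], [-1, 0, 0, 0, 0]],
  ],
)

```text
time_s: 6.72
tcp_pos: [0.4193, -0.2406, 0.0457]
eef_rot: [180.0, -0.0, -28.9]
contact_force: [-0.8, 0.5, 5.7]
gripper_width: 0.054
gripper_force: 20.0
```

Call:
drive_tool(
  increments=[
    [[-1, 0, 0, -0.25, 0], [-1, 0, 0, -0.5, 0], [-1, 0, 0, -1, 0], [-1, 0, 0, -1, 0]],
  ],
)

```text
time_s: 7.22
tcp_pos: [0.4219, -0.2413, 0.1697]
eef_rot: [-179.9, -0.5, -28.9]
contact_force: [1.7, 0.7, -1.0]
gripper_width: 0.054
gripper_force: 20.0
```

Call:
drive_tool(
  increments=[
    [[-1, 0, 0, -0.8, -0.094], [-1, 0, 0, -0.8, -0.094], [-1, 0, 0, -0.8, -0.094], [-1, 0, 0, -0.8, -0.094], [-1, 0, 0, -0.8, -0.094]],
  ],
)

```text
time_s: 7.85
tcp_pos: [0.4187, -0.2405, 0.2605]
eef_rot: [-180.0, 0.1, 4.8]
contact_force: [0.2, -1.1, -0.8]
gripper_width: 0.0538
gripper_force: 20.0
```

Call:
drive_tool(
  increments=[
    [[-1, 0.1, -0.4, 0, 0], [-1, 0.28, -0.99, 0, 0], [-1, 0.28, -0.99, 0, 0]],
  ],
)

```text
time_s: 8.22
tcp_pos: [0.4427, -0.1168, 0.2609]
eef_rot: [-180.0, 0.0, 5.0]
contact_force: [0.1, 0.1, -0.9]
gripper_width: 0.0538
gripper_force: 20.0
```

Call:
drive_tool(
  increments=[
    [[-1, 0.14, -0.5, 0, 0], [-1, 0.28, -0.99, 0, 0], [-1, 0.28, -0.99, 0, 0]],
  ],
)

```text
time_s: 8.6
tcp_pos: [0.4662, 0.0048, 0.2609]
eef_rot: [180.0, 0.1, 5.1]
contact_force: [0.1, -0.8, -0.2]
gripper_width: 0.054
gripper_force: 20.0
```

Call:
drive_tool(
  increments=[
    [[-1, 0.14, -0.5, 0, 0], [-1, 0.28, -0.99, 0, 0], [-1, 0.28, -0.99, 0, 0], [-1, 0.28, -0.99, 0, 0]],
  ],
)

```text
time_s: 9.1
tcp_pos: [0.4886, 0.1224, 0.2608]
eef_rot: [179.9, 0.1, 4.9]
contact_force: [-0.1, 0.2, -1.3]
gripper_width: 0.0538
gripper_force: 20.0
```

Run:
```python
from h import *
np.set_printoptions(precision=4,suppress=True)
s=r.get_state();print(s["time_s"],s["tcp_pos"],s["eef_rot"],s["gripper_width"])
m=camera_model("wrist");i=capture("wrist")
np.savez("pics/w4.npz",i=i,**m)
print(boxes(i,m,.082)," held:",boxes(i,m,s["tcp_pos"][2]+.017))
```

```text
9.1 [0.4886 0.1224 0.2608] [179.9429   0.0944   4.8813] 0.053794391596060705
[(512.5, 246.1, 73.8, 44.5, 5.1)]  held: [(539.0, 176.1, 29.6, 17.8, 5.1)]
```

Call:
drive_tool(
  increments=[
    [[-1, 0.14, -0.5, 0, 0], [-1, 0.285, -1, 0, 0], [-1, 0.285, -1, 0, 0], [-1, 0.285, -1, 0, 0]],
  ],
)

```text
time_s: 9.65
tcp_pos: [0.5125, 0.2444, 0.2612]
eef_rot: [180.0, 0.0, 4.9]
contact_force: [-0.3, -0.3, -0.5]
gripper_width: 0.0536
gripper_force: 20.0
```

Call:
drive_tool(
  increments=[
    [[-1, 0, -0.008, 0.3, 0], [-1, 0, -0.008, 0.6, 0], [-1, 0, -0.008, 0.9, 0], [-1, 0, -0.008, 1, 0], [-1, 0, -0.008, 1, 0]],
  ],
)

```text
time_s: 10.28
tcp_pos: [0.5127, 0.2455, 0.1418]
eef_rot: [180.0, 0.0, 4.9]
contact_force: [0.7, -0.1, -0.9]
gripper_width: 0.0537
gripper_force: 20.0
```

Down 45 mm, watching the force.

Call:
drive_tool(
  increments=[
    [[-1, 0, 0, 0.15, 0], [-1, 0, 0, 0.28, 0], [-1, 0, 0, 0.35, 0], [-1, 0, 0, 0.375, 0], [-1, 0, 0, 0.375, 0]],
  ],
)

```text
time_s: 10.9
tcp_pos: [0.5127, 0.2467, 0.0967]
eef_rot: [180.0, -0.0, 5.0]
contact_force: [-0.5, -0.3, -0.4]
gripper_width: 0.0539
gripper_force: 20.0
```

Call:
drive_tool(
  increments=[
    [[-1, 0, 0.005, 0.008, 0], [-1, 0, 0.005, 0.008, 0], [0.1, 0, 0.005, 0.008, 0], [1, 0, 0.005, 0.008, 0], [1, 0, 0.005, 0.008, 0]],
  ],
)

```text
time_s: 11.52
tcp_pos: [0.5127, 0.2461, 0.0958]
eef_rot: [-180.0, -0.0, 4.9]
contact_force: [-0.8, 0.0, 0.0]
gripper_width: 0.0682
gripper_force: 0.0
```

Call:
drive_tool(
  increments=[
    [[1, 0, 0, 0, 0], [1, 0, 0, 0, 0], [1, 0, 0, -0.4, 0], [1, 0, 0, -1, 0], [1, 0, 0, -1, 0]],
  ],
)

```text
time_s: 12.15
tcp_pos: [0.5146, 0.2474, 0.2206]
eef_rot: [-179.8, -0.4, 5.0]
contact_force: [-0.3, 0.7, -0.6]
gripper_width: 0.0876
gripper_force: 0.0
```

Call:
drive_tool(
  increments=[
    [[1, -0.3, 0.5, -0.8, 0.05], [1, -0.4, 1, -0.8, 0.05], [1, -0.4, 1, -0.8, 0.05], [1, -0.4, 1, -0.8, 0.05]],
  ],
)

```text
time_s: 12.65
tcp_pos: [0.475, 0.1207, 0.3134]
eef_rot: [-179.8, -0.1, -13.2]
contact_force: [0.5, 1.2, 0.9]
gripper_width: 0.0879
gripper_force: 0.0
```

Run:
```python
from h import *
np.set_printoptions(precision=4,suppress=True)
s=r.get_state();print(s["time_s"],s["tcp_pos"],s["eef_rot"],s["gripper_width"])
m=camera_model("wrist");i=capture("wrist")
np.savez("pics/w5.npz",i=i,**m)
print(boxes(i,m,.114))
cv2.imwrite("pics/w5.png",i[:,:,::-1])
```

```text
12.65 [0.475  0.1207 0.3134] [-179.8461   -0.143   -13.1618] 0.08785589325824189
[(513.4, 247.4, 74.8, 44.9, 4.7), (444.9, -173.0, 61.7, 37.4, -15.1)]
```

box_a sits within 2 mm of the base. Back to the pile for box_b, which shows yaw -15°.

Call:
drive_tool(
  increments=[
    [[1, 0.01, 0.5, 0, 0.005], [1, 0.01, 1, 0, 0.005], [1, 0.01, 1, 0, 0.005]],
  ],
)

```text
time_s: 13.08
tcp_pos: [0.4482, 0.0031, 0.3107]
eef_rot: [180.0, 0.1, -15.0]
contact_force: [0.0, -0.1, 0.5]
gripper_width: 0.0876
gripper_force: 0.0
```

Call:
drive_tool(
  increments=[
    [[1, 0.01, 0.5, 0, 0], [1, 0.01, 1, 0, 0], [1, 0.01, 1, 0, 0]],
  ],
)

```text
time_s: 13.45
tcp_pos: [0.4189, -0.113, 0.3107]
eef_rot: [180.0, 0.1, -15.1]
contact_force: [0.1, 0.2, -0.5]
gripper_width: 0.0876
gripper_force: 0.0
```

Call:
drive_tool(
  increments=[
    [[1, 0.01, 0.5, 0.3, 0], [1, 0.01, 1, 0.8, 0], [1, 0.01, 1, 0.8, 0], [1, 0.01, 1, 0.8, 0]],
  ],
)

```text
time_s: 13.95
tcp_pos: [0.3893, -0.2272, 0.2131]
eef_rot: [180.0, 0.3, -14.9]
contact_force: [0.4, -0.1, 0.9]
gripper_width: 0.0875
gripper_force: 0.0
```

Run:
```python
from h import *
np.set_printoptions(precision=4,suppress=True)
s=r.get_state();print(s["time_s"],s["tcp_pos"],s["eef_rot"],s["gripper_width"])
m=camera_model("wrist");i=capture("wrist")
np.savez("pics/w6.npz",i=i,**m)
print(boxes(i,m,.032))
cv2.imwrite("pics/w6.png",i[:,:,::-1])
```

```text
13.95 [ 0.3893 -0.2272  0.2131] [179.9783   0.293  -14.9253] 0.08754313762143241
[(422.3, -237.9, 74.8, 45.1, -14.9)]
```

Call:
drive_tool(
  increments=[
    [[1, 0.289, 0.015, 0.5, 0], [1, 0.289, 0.015, 1, 0], [1, 0.289, 0.015, 1, 0], [1, 0.289, 0.015, 1, 0]],
  ],
)

```text
time_s: 14.5
tcp_pos: [0.4247, -0.2376, 0.0973]
eef_rot: [180.0, -0.1, -14.7]
contact_force: [0.6, -0.2, 0.4]
gripper_width: 0.0876
gripper_force: 0.0
```

Call:
drive_tool(
  increments=[
    [[1, 0, 0, 0.3, 0], [1, 0, 0, 0.5, 0], [1, 0, 0, 0.61, 0], [1, 0, 0, 0.61, 0]],
  ],
)

```text
time_s: 15.0
tcp_pos: [0.4239, -0.238, 0.0234]
eef_rot: [-180.0, -0.1, -14.8]
contact_force: [-0.3, -0.0, 0.8]
gripper_width: 0.0877
gripper_force: 0.0
```

Call:
drive_tool(
  increments=[
    [[-1, 0, 0, 0, 0], [-1, 0, 0, 0, 0], [-1, 0, 0, 0, 0], [-1, 0, 0, 0, 0], [-1, 0, 0, 0, 0]],
  ],
)

```text
time_s: 15.62
tcp_pos: [0.4231, -0.2382, 0.0226]
eef_rot: [180.0, -0.0, -14.8]
contact_force: [-0.6, 0.6, 4.6]
gripper_width: 0.0537
gripper_force: 20.0
```

Call:
drive_tool(
  increments=[
    [[-1, 0, 0, 0, 0], [-1, 0, 0, 0, 0]],
  ],
)

```text
time_s: 15.88
tcp_pos: [0.4232, -0.2382, 0.0227]
eef_rot: [180.0, -0.0, -14.8]
contact_force: [-0.5, 0.2, 5.0]
gripper_width: 0.054
gripper_force: 20.0
```

Call:
drive_tool(
  increments=[
    [[-1, 0, 0, -0.25, 0], [-1, 0, 0, -0.5, 0], [-1, 0, 0, -1, 0], [-1, 0, 0, -1, 0]],
  ],
)

```text
time_s: 16.38
tcp_pos: [0.4258, -0.2387, 0.1465]
eef_rot: [-180.0, -0.5, -14.8]
contact_force: [0.6, 0.3, -1.6]
gripper_width: 0.0542
gripper_force: 20.0
```

Call:
drive_tool(
  increments=[
    [[-1, 0, 0, -0.5, -0.0545], [-1, 0, 0, -1, -0.0545], [-1, 0, 0, -1, -0.0545], [-1, 0, 0, -1, -0.0545]],
  ],
)

```text
time_s: 16.88
tcp_pos: [0.4224, -0.2377, 0.2613]
eef_rot: [-179.9, 0.1, 4.7]
contact_force: [-0.4, 0.3, -1.6]
gripper_width: 0.0536
gripper_force: 20.0
```

Call:
drive_tool(
  increments=[
    [[-1, 0.1, -0.4, 0, 0], [-1, 0.273, -0.99, 0, 0], [-1, 0.273, -0.99, 0, 0]],
  ],
)

```text
time_s: 17.25
tcp_pos: [0.4453, -0.1143, 0.2604]
eef_rot: [-180.0, 0.2, 4.9]
contact_force: [-0.2, -0.9, -1.1]
gripper_width: 0.0539
gripper_force: 20.0
```

Call:
drive_tool(
  increments=[
    [[-1, 0.14, -0.5, 0, 0], [-1, 0.273, -0.99, 0, 0], [-1, 0.273, -0.99, 0, 0]],
  ],
)

```text
time_s: 17.62
tcp_pos: [0.4685, 0.007, 0.2605]
eef_rot: [180.0, 0.2, 5.0]
contact_force: [-0.1, -0.8, -1.5]
gripper_width: 0.0537
gripper_force: 20.0
```

Call:
drive_tool(
  increments=[
    [[-1, 0.14, -0.5, 0, 0], [-1, 0.273, -0.99, 0, 0], [-1, 0.273, -0.99, 0, 0]],
  ],
)

```text
time_s: 18.0
tcp_pos: [0.4914, 0.1273, 0.2603]
eef_rot: [179.9, 0.2, 4.9]
contact_force: [-0.3, -0.9, -1.7]
gripper_width: 0.0541
gripper_force: 20.0
```

Call:
drive_tool(
  increments=[
    [[-1, 0.14, -0.5, 0, 0], [-1, 0.273, -0.99, 0, 0], [-1, 0.273, -0.99, 0, 0], [-1, 0.273, -0.99, 0, 0], [-1, 0.273, -0.99, 0, 0]],
  ],
)

```text
time_s: 18.62
tcp_pos: [0.514, 0.2447, 0.262]
eef_rot: [180.0, 0.0, 4.7]
contact_force: [1.1, -0.4, -1.1]
gripper_width: 0.0538
gripper_force: 20.0
```

Call:
drive_tool(
  increments=[
    [[-1, 0, -0.016, 0.3, 0], [-1, 0, -0.016, 0.6, 0], [-1, 0, -0.016, 0.9, 0], [-1, 0, -0.016, 0.97, 0], [-1, 0, -0.016, 0.97, 0]],
  ],
)

```text
time_s: 19.25
tcp_pos: [0.5143, 0.2477, 0.1466]
eef_rot: [180.0, -0.0, 4.7]
contact_force: [0.9, 0.2, -1.7]
gripper_width: 0.0535
gripper_force: 20.0
```

Call:
drive_tool(
  increments=[
    [[-1, 0, 0, 0.03, 0], [-1, 0, 0, 0.06, 0], [-1, 0, 0, 0.065, 0], [-1, 0, 0, 0.065, 0]],
  ],
)

```text
time_s: 19.75
tcp_pos: [0.514, 0.2484, 0.1384]
eef_rot: [-180.0, -0.0, 4.8]
contact_force: [-0.6, -0.0, -1.3]
gripper_width: 0.0537
gripper_force: 20.0
```

Call:
drive_tool(
  increments=[
    [[-1, 0, 0.008, 0.013, 0], [-1, 0, 0.008, 0.013, 0], [0.1, 0, 0.008, 0.013, 0], [1, 0, 0.008, 0.013, 0], [1, 0, 0.008, 0.013, 0]],
  ],
)

```text
time_s: 20.38
tcp_pos: [0.514, 0.2473, 0.1367]
eef_rot: [-180.0, -0.0, 4.8]
contact_force: [-1.0, -0.3, 0.2]
gripper_width: 0.0683
gripper_force: 0.0
```

Call:
drive_tool(
  increments=[
    [[1, 0, 0, 0, 0], [1, 0, 0, 0, 0], [1, 0, 0, -0.4, 0], [1, 0, 0, -1, 0], [1, 0, 0, -1, 0]],
  ],
)

```text
time_s: 21.0
tcp_pos: [0.516, 0.2485, 0.2618]
eef_rot: [-179.8, -0.4, 4.8]
contact_force: [-0.6, 0.1, -0.2]
gripper_width: 0.0876
gripper_force: 0.0
```

Call:
drive_tool(
  increments=[
    [[1, -0.5, 0.5, -0.7, 0.0083], [1, -1, 0.3, -0.7, 0.0083], [1, -1, 0.3, -0.7, 0.0083], [1, -1, 0.3, -0.7, 0.0083], [1, -1, 0.3, -0.7, 0.0083]],
  ],
)

```text
time_s: 21.62
tcp_pos: [0.3974, 0.2016, 0.3403]
eef_rot: [-180.0, 0.0, 1.8]
contact_force: [-0.5, -0.3, 0.5]
gripper_width: 0.0877
gripper_force: 0.0
```

Run:
```python
from h import *
np.set_printoptions(precision=4,suppress=True)
s=r.get_state();print(s["time_s"],s["tcp_pos"],s["eef_rot"],s["gripper_width"])
m=camera_model("wrist");i=capture("wrist")
np.savez("pics/w7.npz",i=i,**m)
print(boxes(i,m,.146))
cv2.imwrite("pics/w7.png",cv2.resize(i[40:240,160:480],(800,500),interpolation=cv2.INTER_CUBIC)[:,:,::-1])
```

```text
21.625 [0.3974 0.2016 0.3403] [-179.9924    0.0107    1.8059] 0.08772736226354555
[(513.5, 248.3, 74.3, 44.5, 4.8)]
```

View pics/w7.png

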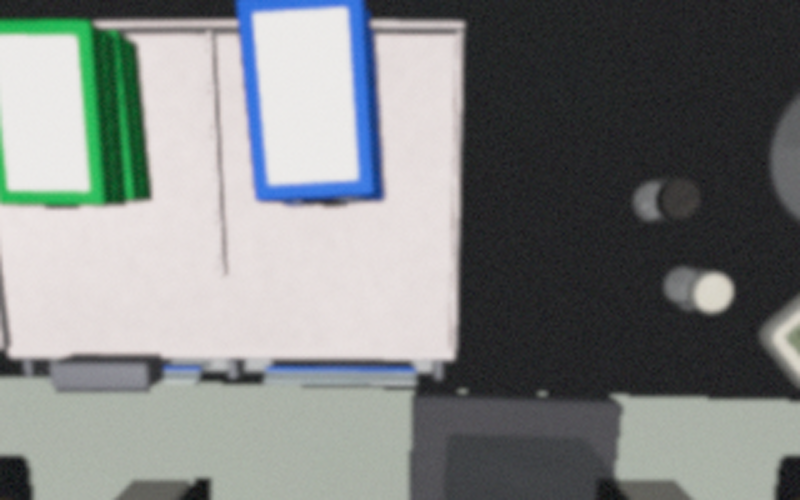

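The view shows the column squarely stacked, its top at (310,95). The stand's white front edge is at row ~357 up to the right corner (455,357), and the right lip lies below it at (265–418,375). Next I'll measure the front edge precisely, along with the holder in the earlier views.

```bash
python3 - <<'E'
from h import *
np.set_printoptions(precision=4,suppress=True)
def load(n):
    d=np.load(f"pics/{n}.npz");m={k:d[k] for k in d};m["k1"]=float(m["k1"]);return d["i"],m
for n,cols,rr,row,cr in[("w7",range(175,340,5),(170,192),range(70,175,8),(330,360)),("w1",range(225,395,6),(165,190),range(60,160,8),(385,415))]:
    i,m=load(n);g=cv2.cvtColor(i,cv2.COLOR_RGB2GRAY).astype(float)
    pts=[]
    for c in cols:
        p=g[rr[0]:rr[1],c];k=np.where((p[:-1]>150)&(p[1:]<=150))[0]
        if len(k): k=k[0];pts.append((c,rr[0]+k+(p[k]-150)/(p[k]-p[k+1])))
    P=unproj(m,pts,np.full(len(pts),.045));f=np.polyfit(P[:,1],P[:,0],1)
    for _ in range(3):
        e=P[:,0]-np.polyval(f,P[:,1]);ok=abs(e)<.0015;f=np.polyfit(P[ok,1],P[ok,0],1)
    print(n,"front x at y=.24:",np.polyval(f,.24),"yaw",-np.degrees(np.arctan(f[0])),ok.sum(),len(ok),"res",e[ok].std())
    pts=[]
    for rw in row:
        p=g[rw,cr[0]:cr[1]];k=np.where((p[:-1]>120)&(p[1:]<=120))[0]
        if len(k):k=k[-1];pts.append((cr[0]+k+.5,rw))
    print("right side",unproj(m,pts,np.full(len(pts),.06))[::3,:2])
# holder in w3,w2,w6 : grey head top z=.06
E
python3 - <<'E'
from h import *
i=np.load("pics/w6.npz")["i"]; j=np.load("pics/w3.npz")["i"]
a=np.hstack([cv2.resize(x,(400,300),interpolation=cv2.INTER_CUBIC) for x in(j[15:150,345:480],i[15:195,345:585])])
cv2.imwrite("pics/hold.png",a[:,:,::-1])
E
```

```text
w7 front x at y=.24: 0.37910710314425333 yaw 1.4603760660137481 17 33 res 0.0003839219303998479
right side [[0.5396 0.1753]
 [0.5089 0.1737]
 [0.4771 0.1735]
 [0.4441 0.1733]
 [0.4099 0.1716]]
w1 front x at y=.24: 0.379476997083924 yaw 1.7005324693849 16 29 res 0.0003949242221238306
right side [[0.5413 0.1743]
 [0.5115 0.1738]
 [0.4806 0.1732]
 [0.4486 0.1725]
 [0.4153 0.1718]]
```

View pics/hold.png

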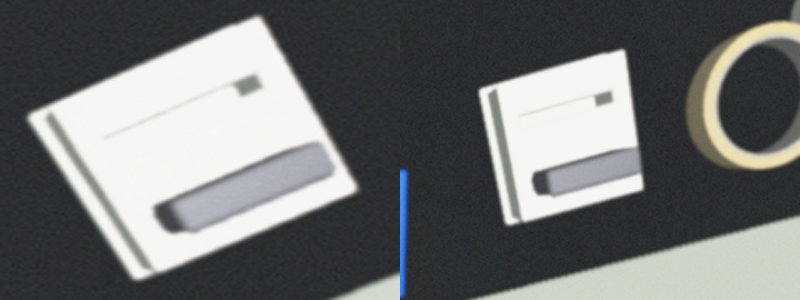

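The crops show the block with the grey holder head in the slot nearest the robot and the second slot empty, all roughly square to the world axes. The stand's front face is at x≈0.379 with yaw ≈1.5°, so slot ≈(0.3776,0.240). Moving over the holder for a close look.

Call:
drive_tool(
  increments=[
    [[1, 0.3, 0.5, 0, 0.005], [1, 0.4, 1, 0, 0.005], [1, 0.4, 1, 0, 0.005]],
  ],
)

```text
time_s: 22.05
tcp_pos: [0.4501, 0.0799, 0.3393]
eef_rot: [179.9, 0.1, -0.3]
contact_force: [-0.5, 0.8, 0.9]
gripper_width: 0.0876
gripper_force: 0.0
```

Call:
drive_tool(
  increments=[
    [[1, 0.1, 0.5, 0, 0], [1, 0.1, 1, 0, 0], [1, 0.1, 1, 0, 0]],
  ],
)

```text
time_s: 22.42
tcp_pos: [0.4612, -0.04, 0.3395]
eef_rot: [179.9, 0.1, -0.3]
contact_force: [-0.1, 1.0, -0.5]
gripper_width: 0.0876
gripper_force: 0.0
```

Call:
drive_tool(
  increments=[
    [[1, 0, 0.5, 0, 0], [1, -0.1, 1, 0, 0], [1, -0.1, 1, 0, 0]],
  ],
)

```text
time_s: 22.8
tcp_pos: [0.4487, -0.1594, 0.3396]
eef_rot: [180.0, 0.1, -0.3]
contact_force: [-0.1, 0.6, 0.3]
gripper_width: 0.088
gripper_force: 0.0
```

Call:
drive_tool(
  increments=[
    [[1, -0.2, 0.5, 0, 0], [1, -0.4, 1, 0, 0], [1, -0.4, 1, 0, 0]],
  ],
)

```text
time_s: 23.18
tcp_pos: [0.4004, -0.2786, 0.3398]
eef_rot: [-180.0, 0.1, -0.2]
contact_force: [-0.2, 0.2, -0.3]
gripper_width: 0.0875
gripper_force: 0.0
```

Call:
drive_tool(
  increments=[
    [[1, -0.05, 0.5, 0.5, 0], [1, -0.1, 0.9, 1, 0], [1, -0.1, 0.9, 1, 0], [1, -0.1, 0.9, 1, 0], [1, -0.1, 0.9, 1, 0]],
  ],
)

```text
time_s: 23.8
tcp_pos: [0.3902, -0.3841, 0.2209]
eef_rot: [180.0, 0.0, 0.0]
contact_force: [0.6, -0.7, -0.4]
gripper_width: 0.0876
gripper_force: 0.0
```

Run:
```python
from h import *
np.set_printoptions(precision=4,suppress=True)
s=r.get_state();print(s["time_s"],s["tcp_pos"],s["eef_rot"],s["gripper_width"])
m=camera_model("wrist");i=capture("wrist")
np.savez("pics/w8.npz",i=i,**m)
p=proj(m,[[.44,-.387,.03]])[0];print(p)
g=cv2.inRange(cv2.cvtColor(i,cv2.COLOR_RGB2GRAY),165,255);g[225:]=0
cs=[c for c in cv2.findContours(g,cv2.RETR_EXTERNAL,cv2.CHAIN_APPROX_NONE)[0] if cv2.pointPolygonTest(c,(float(p[0]),float(p[1])),True)>-20 and cv2.contourArea(c)>1500]
for c in cs:
    P=unproj(m,c.reshape(-1,2),np.full(len(c),.03))[:,:2].astype(np.float32)*1000;print("block",cv2.minAreaRect(P))
x,y=int(p[0]),int(p[1]);print(x-80,max(y-100,0))
c=i[max(y-100,0):max(y-100,0)+150,x-80:x+120]
cv2.imwrite("pics/w8.png",cv2.resize(c,None,fx=4,fy=4,interpolation=cv2.INTER_CUBIC)[:,:,::-1])
```

```text
23.8 [ 0.3902 -0.3841  0.2209] [179.9933   0.0052   0.0456] 0.08757886677026747
[324.3081 142.578 ]
block ((448.3572082519531, -381.4345703125), (88.79615020751953, 82.75548553466797), 0.5401929616928101)
244 42
```

View pics/w8.png

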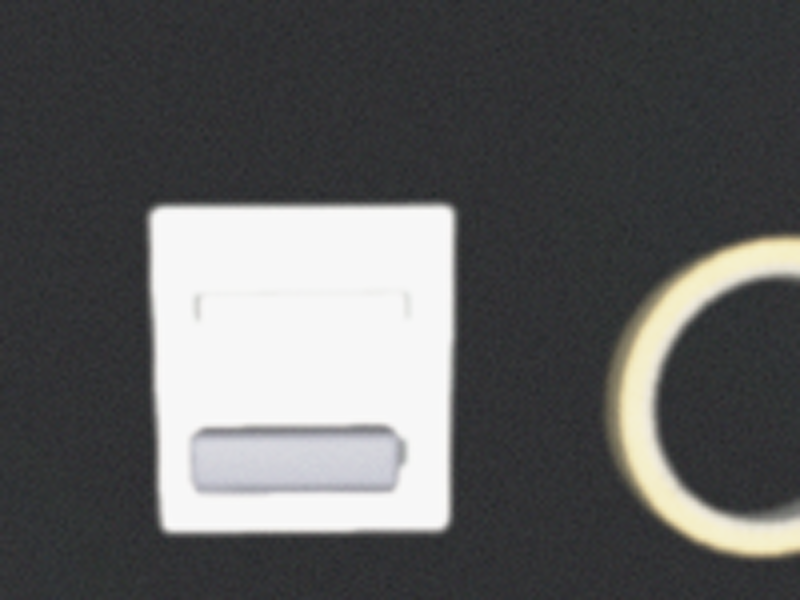

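The close view shows the holder head at crop (191–398, 430–493), square to the image, with the catch side facing down toward the robot.

Run:
```python
from h import *
np.set_printoptions(precision=4,suppress=True)
d=np.load("pics/w8.npz");i=d["i"];m={k:d[k] for k in d};m["k1"]=float(m["k1"])
f=lambda L:np.array(L)/4+(244-.375,42-.375)
print(unproj(m,f([(191,430),(398,430),(398,493),(191,493)]),np.full(4,.06)))
print("block -x edge/side z.03",unproj(m,f([(150,207),(455,207),(450,530),(162,530)]),np.array([.03]*4)))
hsv=cv2.cvtColor(i,cv2.COLOR_RGB2HSV);g=cv2.cvtColor(i,cv2.COLOR_RGB2GRAY)
k=cv2.inRange(g,120,200);k[:145]=0;k[168:]=0;k[:,:285]=0;k[:,350:]=0
k=cv2.morphologyEx(k,cv2.MORPH_OPEN,np.ones((3,3)))
c=max(cv2.findContours(k,cv2.RETR_EXTERNAL,cv2.CHAIN_APPROX_NONE)[0],key=cv2.contourArea)
print(cv2.minAreaRect(unproj(m,c.reshape(-1,2),np.full(len(c),.06))[:,:2].astype(np.float32)*1000))
```

```text
[[ 0.4349 -0.3527  0.06  ]
 [ 0.435  -0.4061  0.06  ]
 [ 0.4187 -0.4065  0.06  ]
 [ 0.4186 -0.3523  0.06  ]]
block -x edge/side z.03 [[ 0.4925 -0.3399  0.03  ]
 [ 0.4927 -0.4227  0.03  ]
 [ 0.4042 -0.424   0.03  ]
 [ 0.4041 -0.3406  0.03  ]]
((434.26458740234375, -381.6899719238281), (52.430938720703125, 8.89555549621582), 83.00389862060547)
```

Call:
drive_tool(
  increments=[
    [[1, 0.307, -0.034, 0.4, 0], [1, 0.307, -0.034, 0.8, 0], [1, 0.307, -0.034, 1, 0], [1, 0.307, -0.034, 1, 0]],
  ],
)

```text
time_s: 24.35
tcp_pos: [0.426, -0.3797, 0.1002]
eef_rot: [-180.0, 0.1, 0.1]
contact_force: [-0.2, -0.3, 1.5]
gripper_width: 0.0878
gripper_force: 0.0
```

Call:
drive_tool(
  increments=[
    [[1, 0, 0, 0.2, 0], [1, 0, 0, 0.4, 0], [1, 0, 0, 0.44, 0], [1, 0, 0, 0.44, 0]],
  ],
)

```text
time_s: 24.85
tcp_pos: [0.4269, -0.3811, 0.0494]
eef_rot: [179.9, -0.1, 0.0]
contact_force: [0.1, -0.2, 0.4]
gripper_width: 0.0873
gripper_force: 0.0
```

Call:
drive_tool(
  increments=[
    [[1, 0, -0.008, 0.03, 0], [1, 0, -0.008, 0.03, 0], [-1, 0, -0.008, 0.03, 0], [-1, 0, -0.008, 0.03, 0], [-1, 0, -0.008, 0.03, 0]],
  ],
  squeeze=50,
)

```text
time_s: 25.48
tcp_pos: [0.4258, -0.3799, 0.0443]
eef_rot: [180.0, -0.0, -0.0]
contact_force: [-1.3, 0.1, -0.2]
gripper_width: 0.0632
gripper_force: 0.0
```

Call:
drive_tool(
  increments=[
    [[-1, 0, 0, 0, 0], [-1, 0, 0, 0, 0], [-1, 0, 0, 0, 0], [-1, 0, 0, 0, 0], [-1, 0, 0, 0, 0]],
  ],
)

```text
time_s: 26.1
tcp_pos: [0.4258, -0.3799, 0.0442]
eef_rot: [180.0, 0.0, -0.0]
contact_force: [-0.4, 0.3, 0.4]
gripper_width: 0.0557
gripper_force: 50.0
```

Call:
drive_tool(
  increments=[
    [[-1, 0, 0, -0.1, 0], [-1, 0, 0, -0.25, 0], [-1, 0, 0, -0.5, 0], [-1, 0, 0, -1, 0], [-1, 0, 0, -1, 0]],
  ],
)

```text
time_s: 26.72
tcp_pos: [0.4285, -0.3815, 0.1702]
eef_rot: [179.7, -0.5, 0.0]
contact_force: [0.9, -0.3, -0.8]
gripper_width: 0.0558
gripper_force: 50.0
```

Call:
drive_tool(
  increments=[
    [[-1, 0, 0, -0.4, -0.0044], [-1, 0, 0, -0.8, -0.0044], [-1, 0, 0, -0.8, -0.0044]],
  ],
)

```text
time_s: 27.1
tcp_pos: [0.4273, -0.3809, 0.2648]
eef_rot: [179.8, -0.4, 1.6]
contact_force: [0.4, -0.5, -0.9]
gripper_width: 0.0553
gripper_force: 50.0
```

Call:
drive_tool(
  increments=[
    [[-1, 0.15, -0.4, 0, 0], [-1, 0.3, -0.8, 0, 0], [-1, 0.3, -1, 0, 0]],
  ],
)

```text
time_s: 27.48
tcp_pos: [0.4587, -0.2569, 0.2594]
eef_rot: [-180.0, 0.1, 1.6]
contact_force: [0.3, -0.6, -0.6]
gripper_width: 0.0557
gripper_force: 50.0
```

Call:
drive_tool(
  increments=[
    [[-1, 0.1, -0.5, 0, 0], [-1, 0.2, -1, 0, 0], [-1, 0.2, -1, 0, 0]],
  ],
)

```text
time_s: 27.85
tcp_pos: [0.4794, -0.1349, 0.2598]
eef_rot: [-180.0, 0.0, 1.9]
contact_force: [-0.8, -0.8, -0.1]
gripper_width: 0.0556
gripper_force: 50.0
```

Call:
drive_tool(
  increments=[
    [[-1, 0, -0.5, 0, 0], [-1, 0, -1, 0, 0], [-1, 0, -1, 0, 0]],
  ],
)

```text
time_s: 28.22
tcp_pos: [0.4756, -0.0159, 0.2598]
eef_rot: [-180.0, 0.0, 1.8]
contact_force: [-0.0, -0.9, 0.2]
gripper_width: 0.0555
gripper_force: 50.0
```

Call:
drive_tool(
  increments=[
    [[-1, -0.15, -0.5, 0, 0], [-1, -0.3, -1, 0, 0], [-1, -0.3, -1, 0, 0]],
  ],
)

```text
time_s: 28.6
tcp_pos: [0.4357, 0.1026, 0.26]
eef_rot: [-180.0, 0.0, 1.8]
contact_force: [0.4, -0.7, 0.2]
gripper_width: 0.0556
gripper_force: 50.0
```

Call:
drive_tool(
  increments=[
    [[-1, -0.2, -0.5, 0, 0], [-1, -0.4, -1, 0, 0], [-1, -0.4, -1, 0, 0], [-1, -0.4, -1, 0, 0], [-1, -0.4, -1, 0, 0]],
  ],
)

```text
time_s: 29.22
tcp_pos: [0.386, 0.2177, 0.26]
eef_rot: [180.0, 0.0, 1.4]
contact_force: [0.7, -0.3, 0.2]
gripper_width: 0.0557
gripper_force: 50.0
```

Run:
```python
from h import *
np.set_printoptions(precision=4,suppress=True)
s=r.get_state();print(s["time_s"],s["tcp_pos"],s["eef_rot"],s["gripper_width"])
m=camera_model("wrist");i=capture("wrist")
np.savez("pics/w9.npz",i=i,**m)
print(boxes(i,m,.146))
S=camera_model("side");j=capture("side")
p=proj(S,[[.3776,.24,.06]])[0].astype(int);print(p)
a=cv2.resize(i[100:300,170:470],(500,333),interpolation=cv2.INTER_CUBIC);b=cv2.resize(j[p[1]-70:p[1]+30,p[0]-45:p[0]+45],(300,333),interpolation=cv2.INTER_CUBIC)
cv2.imwrite("pics/w9.png",np.hstack([a,b])[:,:,::-1])
```

```text
29.225 [0.386  0.2177 0.26  ] [179.9667   0.0211   1.4396] 0.05573829955208629
[]
[364 250]
```

View pics/w9.png

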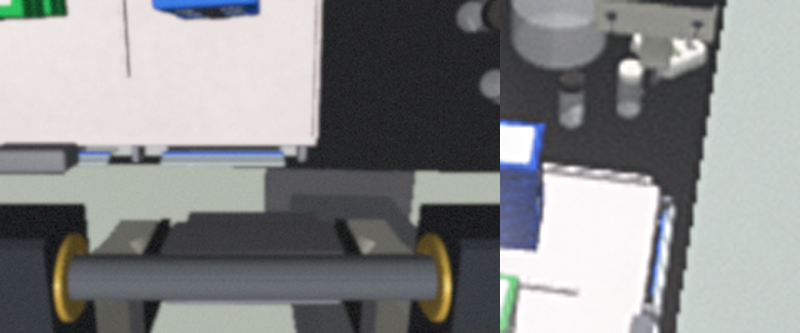

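The wrist panel shows the front edge at row ~145 and the right lip between its posts at (137,152) and (302,152). The holder head is held between the fingers at (255,235). I'll check the slot estimate with this image.

Run:
```python
from h import *
np.set_printoptions(precision=4,suppress=True)
d=np.load("pics/w9.npz");i=d["i"];m={k:d[k] for k in d};m["k1"]=float(m["k1"])
f=lambda L:np.array(L)/1.6667+(170-.2,100-.2)
print(unproj(m,f([(137,152),(302,152),(146,155),(288,155)]),np.full(4,.05)))
print("right corner",unproj(m,f([(317,140)]),np.full(1,.06)))
g=cv2.cvtColor(i,cv2.COLOR_RGB2GRAY).astype(float)
for th in(130,150,170):
    pts=[]
    for c in range(255,355,4):
        p=g[175:200,c];k=np.where((p[:-1]>th)&(p[1:]<=th))[0]
        if len(k):k=k[0];pts.append((c,175+k+(p[k]-th)/(p[k]-p[k+1])))
    P=unproj(m,pts,np.full(len(pts),.045));q=np.polyfit(P[:,1],P[:,0],1)
    for _ in range(4):
        e=P[:,0]-np.polyval(q,P[:,1]);ok=abs(e)<.001;q=np.polyfit(P[ok,1],P[ok,0],1)
    print(th,np.polyval(q,.24),-np.degrees(np.arctan(q[0])),ok.sum())
# held head's front/top edge in view: head top z = tcp+.0158
h=[.26+.0158]*2
print("head back top edge",unproj(m,f([(190,214),(318,214)]),np.array(h)))
```

```text
[[0.3736 0.3037 0.05  ]
 [0.3767 0.1809 0.05  ]
 [0.3714 0.2971 0.05  ]
 [0.3741 0.1912 0.05  ]]
right corner [[0.3879 0.1716 0.06  ]]Traceback (most recent call last):
  File "<stdin>", line 15, in <module>
    raise TypeError("expected non-empty vector for x")
TypeError: expected non-empty vector for x
```

Call:
drive_tool(
  increments=[
    [[-1, -0.089, -0.197, 0.3, 0], [-1, -0.089, -0.197, 0.7, 0], [-1, -0.089, -0.197, 1, 0], [-1, -0.089, -0.197, 1, 0]],
  ],
)

```text
time_s: 29.82
tcp_pos: [0.3735, 0.2403, 0.1383]
eef_rot: [179.7, 0.2, 1.5]
contact_force: [0.8, -0.2, -1.1]
gripper_width: 0.0559
gripper_force: 50.0
```

Call:
drive_tool(
  increments=[
    [[-1, 0, 0, 0.2, 0], [-1, 0, 0, 0.35, 0], [-1, 0, 0, 0.37, 0], [-1, 0, 0, 0.37, 0], [-1, 0, 0, 0.37, 0]],
  ],
)

```text
time_s: 30.45
tcp_pos: [0.3747, 0.2431, 0.097]
eef_rot: [-179.9, -0.1, 1.6]
contact_force: [0.4, 0.2, -1.3]
gripper_width: 0.0556
gripper_force: 50.0
```

Run:
```python
from h import *
np.set_printoptions(precision=4,suppress=True)
s=r.get_state();print(s["time_s"],s["tcp_pos"],s["eef_rot"],s["contact_force"])
S=camera_model("side");j=capture("side");C=camera_model("scene");k=capture("scene")
def crop(m,im,P,w,h,f):
    p=proj(m,[P])[0].astype(int);return cv2.resize(im[p[1]-h:p[1]+h,p[0]-w:p[0]+w],None,fx=f,fy=f,interpolation=cv2.INTER_CUBIC)
a=crop(S,j,[.377,.24,.07],40,50,5);b=crop(C,k,[.377,.24,.07],40,50,5)
cv2.imwrite("pics/x.png",np.hstack([a,b])[:,:,::-1])
```

```text
30.45 [0.3747 0.2431 0.097 ] [-179.9126   -0.0699    1.5607] [ 0.4333  0.1857 -1.3191]
```

View pics/x.png

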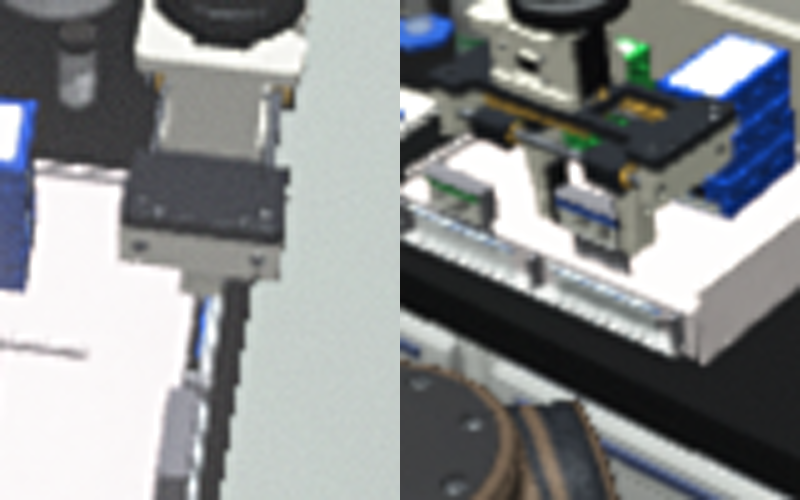

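The right panel shows the holder gripped upright, card toward the robot, above the right lip. That takes me past the 10-view limit, so from here I'll go by force and pose readings only.

Call:
drive_tool(
  increments=[
    [[-1, 0, 0.01, 0.04, 0], [-1, 0, 0.015, 0.08, 0], [-1, 0, 0.015, 0.105, 0], [-1, 0, 0.015, 0.105, 0], [-1, 0, 0.015, 0.105, 0]],
  ],
)

```text
time_s: 31.18
tcp_pos: [0.3742, 0.2408, 0.0833]
eef_rot: [180.0, -0.0, 1.6]
contact_force: [0.5, -0.7, -0.2]
gripper_width: 0.0557
gripper_force: 50.0
```

Free. Now I'll feel for the front face with small +x steps.

Call:
drive_tool(
  increments=[
    [[-1, 0.004, 0, 0, 0], [-1, 0.008, 0, 0, 0], [-1, 0.012, 0, 0, 0], [-1, 0.012, 0, 0, 0]],
  ],
)

```text
time_s: 31.68
tcp_pos: [0.3756, 0.2408, 0.0833]
eef_rot: [-180.0, 0.0, 1.6]
contact_force: [0.1, 0.2, 0.4]
gripper_width: 0.0555
gripper_force: 50.0
```

Call:
drive_tool(
  increments=[
    [[-1, 0.004, 0, 0, 0], [-1, 0.008, 0, 0, 0], [-1, 0.008, 0, 0, 0]],
  ],
)

```text
time_s: 32.05
tcp_pos: [0.3761, 0.2408, 0.0832]
eef_rot: [-180.0, 0.1, 1.5]
contact_force: [-5.3, 2.0, 2.5]
gripper_width: 0.0555
gripper_force: 50.0
```

Contact with the face at TCP x ≈ 0.3758. I'll back off about 0.7 mm and push straight down in stages.

Call:
drive_tool(
  increments=[
    [[-1, -0.012, 0, 0, 0], [-1, -0.012, 0, 0, 0], [-1, -0.012, 0, 0.02, 0], [-1, -0.012, 0, 0.04, 0], [-1, -0.012, 0, 0.05, 0]],
  ],
)

```text
time_s: 32.67
tcp_pos: [0.3753, 0.2408, 0.0771]
eef_rot: [180.0, -0.0, 1.6]
contact_force: [1.4, -0.3, 1.8]
gripper_width: 0.0558
gripper_force: 50.0
```

Call:
drive_tool(
  increments=[
    [[-1, 0, 0, 0.01, 0], [-1, 0, 0, 0.02, 0], [-1, 0, 0, 0.02, 0]],
  ],
)

```text
time_s: 33.05
tcp_pos: [0.3754, 0.2412, 0.0751]
eef_rot: [-180.0, -0.0, 1.6]
contact_force: [0.3, 1.0, 3.4]
gripper_width: 0.0555
gripper_force: 50.0
```

Call:
drive_tool(
  increments=[
    [[-1, 0, 0, 0.01, 0], [-1, 0, 0, 0.02, 0], [-1, 0, 0, 0.025, 0], [-1, 0, 0, 0.025, 0]],
  ],
)

```text
time_s: 33.55
tcp_pos: [0.3749, 0.2405, 0.0715]
eef_rot: [180.0, 0.0, 1.6]
contact_force: [-0.3, -0.4, -1.1]
gripper_width: 0.0557
gripper_force: 50.0
```

Call:
drive_tool(
  increments=[
    [[-1, 0, 0, 0.01, 0], [-1, 0, 0, 0.02, 0], [-1, 0, 0, 0.02, 0]],
  ],
)

```text
time_s: 33.92
tcp_pos: [0.3751, 0.2407, 0.0694]
eef_rot: [180.0, 0.0, 1.6]
contact_force: [0.3, -0.3, 2.7]
gripper_width: 0.0556
gripper_force: 50.0
```

It snapped past the lip, and the pad is now reacting. Pressing about 1.3 mm further.

Call:
drive_tool(
  increments=[
    [[-1, 0, 0, 0.006, 0], [-1, 0, 0, 0.011, 0], [-1, 0, 0, 0.011, 0], [-1, 0, 0, 0.011, 0], [-1, 0, 0, 0.011, 0]],
  ],
)

```text
time_s: 34.55
tcp_pos: [0.3752, 0.2408, 0.0682]
eef_rot: [-180.0, -0.0, 1.6]
contact_force: [-2.0, -0.7, 5.1]
gripper_width: 0.0558
gripper_force: 50.0
```

Run:
```python
from h import *
np.set_printoptions(precision=4,suppress=True)
for _ in range(4):
    m=camera_model("wrist");i=capture("wrist");s=r.get_state();print(s["time_s"],s["tcp_pos"],s["contact_force"],s["gripper_force"],boxes(i,m,.146))
C=camera_model("scene");k=capture("scene");print(boxes(k,C,.146))
```

```text
34.6 [0.3752 0.2408 0.0682] [-0.8653 -1.9357  4.4796] 50.00109672546387 [(460.0, 243.6, 21.4, 3.5, -85.2)]
34.65 [0.3752 0.2407 0.0682] [-1.1404 -1.4373  4.6202] 50.00115215778351 [(460.0, 243.7, 21.6, 3.5, -85.3)]
34.7 [0.3752 0.2408 0.0681] [-0.8845 -1.4322  3.6414] 50.00122368335724 [(460.0, 243.5, 21.6, 3.5, -85.3)]
34.75 [0.3752 0.2408 0.0681] [-1.3815 -1.5284  4.1738] 50.00120937824249 [(460.0, 243.5, 21.6, 3.5, -85.3)]
[]
```

Call:
drive_tool(
  increments=[
    [[-1, 0, 0, 0.006, 0], [-1, 0, 0, 0.006, 0], [-1, 0, 0, 0.006, 0], [-1, 0, 0, 0.006, 0], [-1, 0, 0, 0.006, 0]],
  ],
)

```text
time_s: 35.42
tcp_pos: [0.3752, 0.2408, 0.0675]
eef_rot: [-180.0, -0.0, 1.6]
contact_force: [-1.3, -0.7, 5.3]
gripper_width: 0.0557
gripper_force: 50.0
```

Run:
```python
from h import *
f=[]
for _ in range(6): capture("side");s=r.get_state();f.append(s["contact_force"])
print(s["time_s"],s["tcp_pos"],np.mean(f,0))
```

```text
35.725 [0.37517682 0.24077541 0.06744869] [-1.32075149 -1.11542582  5.5407972 ]
```

```bash
python3 -c "
from plant import job
print(job.close_job())"
```

```text
the job is handed in; nothing more can be done
None
```

The job is handed in at about 36 s: both blue boxes are stacked on the base within about 2 mm, and the arm holds the label holder past the lip, pressing the pad with about 5.5 N (roughly 2.4 mm by its spring rate; I read the lip snap from the force drop, not a picture), though I viewed 12 pictures, two over your limit of 10.

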